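# Drift the blender's jar-seat plate into line and drop in its bolt

## Robot

A 6-joint arm with a two-finger parallel gripper is mounted at the origin on the work surface. World frame = base frame: x ahead of the robot, y to its left, z up, the work surface at z = 0. Lengths are in m, angles in degrees, forces in N, time in s.
With the tool pointing down it reaches from about 0.4 to 0.825 m from the base axis. Payload 7 kg.
Tool frame: the origin (TCP) lies midway between the tips of the shut fingers; the grasp point (between the pads) lies ctrl.tcp_to_grasp behind it (ctrl.tcp_to_grasp is the distance from the TCP to the grasp point, in m); z points along the fingers, y is the line along which they close (so a half turn about z gives the same grasp; the last joint's range is limited). The gripper opens to 88 mm and grips with 3 to 60 N. Pads are 19 mm wide; open, the fingers measure 130 mm over their backs; the gripper's body (78 mm by 193 mm) begins 47 mm behind the grasp point.
Start: joints at [-48.008, 20.546, 0.682, 0, -70.136, -16.507], TCP at [0.29, -0.609, 0.227] pointing down, gripper open.
Joint ranges: [-176.03, 176.03], [-82.01, 121.73], [-58.28, 71.71], [-173.87, 95.51], [-174.79, -0.11], [-173.66, 173.66]. Speed limits (degrees/s): [136.94, 136.94, 172.46, 180, 180, 180].

## Interface

Orientations are given as [roll, pitch, yaw] about the fixed x, y, z axes, in that order (R = Rz(yaw) Ry(pitch) Rx(roll)).
In Python, from plant import ctrl, imaging, close_job gives the robot as it stands.
- The arm moves only by the shell command python3 -m crank 'ROWS'. ROWS is JSON, a list of rows, each a list of 3 entries, a list of its own where there are three numbers: the shift along the world's x, y, z in m, then the turn, a rotation vector about the world's x, y, z in degrees, then the opening, from -1 (shut) to 1 (fully open), so that 0 is half open. A call has 1 to 12 rows; each row shifts and turns the commanded pose from where the row before left it; what a row does not reach is not made up. A row lasts 1/10 s, in which the tool goes at most 50 mm and 8.59 degrees, less where a joint would pass 70% of its speed; a pose out of reach is approached as far as the arm can. A call is refused whole if a number of a shift passes 0.05 or a number of a turn 8.59, either way. A call with a gripper value outside its range is refused whole. The fingers move at their own pace and stop on an object; the grip force is fixed at half the most. Time passes only in rows, so rows that do not move let the fingers close. It gives the time, the measured TCP pose, the force, the opening and the grip force at its end, in the units of the state.
- ctrl.get_obs(): the state, without advancing time (a new reading comes with each control period).
- imaging.snapshot(name): name is "side" or "top" or "wrist"; returns (picture, depth): 400x640x3 uint8, blue, green, red; 400x640 float32, m along the optical axis (not along the pixel's ray), 0 where there is no reading.
- imaging.camera_model(name): a dict with "mtx" (3x3 intrinsics, pixels), "R" (3x3) and "t" (3): a world point X has camera coordinates R X + t. Camera axes: x right, y down, z forward; pixel columns grow to the right and rows downward; lengths in m; the calibration is good to about 2 mm. A picture is of the moment at which its call begins: read the wrist's pose just before it. camera_model takes no time and is no camera call; for the wrist camera it gives the pose at the moment of the call.
- close_job(): hands the job in; it is judged then, once.
The state is a dict: "clock": time; "joint_pos": joint angles; "qvel": joint speeds; "tau": joint torques, N m; "tool_pos": TCP position; "orientation": TCP orientation; "force": force on the tool from outside, world axes, zero at the start; "moment": the same for the moment, N m; "opening": finger opening in m; "gripper_force": force on a finger pad.
Only numpy, scipy, OpenCV 4.12 (cv2) and the standard library are available. Lean on these libraries where they do the work, as an engineer would, in place of code of your own. Each camera call takes 0.05 s, during which the arm holds its last target. There are 200 camera calls.

## Task

The loose steel jar-seat plate on the blender mount is not lined up with the nut bar hidden under it. Push the orange-handled drift pin down through the hole with the orange ring until its collar is flush on the plate, easing it sideways so that it draws the plate into line rather than forcing it (40 N is too much). Leave it in and fit the black-handled bolt fully home in the plate's other hole, lower it gently, and leave the jar, sauce bottle and cup alone.

Things in the scene. Friction and masses are not known exactly. Their poses are not given: they have to be found in the camera images.
- mount: Black blender mount fixed to the counter, 250 x 120 mm (its x by y), deck 50 mm high; origin at the centre of its underside. Two aluminium guide rails run along its x, 82 mm apart and 5 mm high, so the plate between them can slide only along the mount's x. Under the deck a brass nut bar is hidden (see mount_deck).
- mount_deck (a point): Centre of the mount's deck. 1 mm below the deck, hidden by the plate, lies the brass nut bar; it cannot move and has two 14 mm holes, 156 mm apart on the mount's centre line, 38 mm deep. It sits 3.5 to 7 mm off centre towards the mount's +x, how much cannot be seen from outside, so the plate's holes start 2.5 to 8 mm short of the bar's.
- plate: Loose steel jar-seat plate, 212 x 81 x 6 mm, 0.3 to 0.65 kg, lying on the mount's deck between the rails, its x along the mount's x (same sense); origin at the centre of its underside. A black rubber jar pad 74 x 70 mm in its middle rises 12 mm above the plate. Two 14 mm through holes.
- plate_hole0 (a point): Centre, on the plate's upper face, of the hole with the orange ring (for the drift pin), at the plate's x = +78 mm.
- plate_hole1 (a point): Centre, on the plate's upper face, of the hole without ring (for the bolt), at the plate's x = -78 mm.
- drift: Drift pin, 0.09 kg, upright in a rack hole. Origin at its tip, z up the pin: tapered from 5 mm diameter at the tip to 12.5 mm at 22 mm, straight 12.5 mm shank to 40 mm, steel collar 24 mm across from 40 to 46 mm, orange square handle 20 x 20 mm (sides along its x and y) from 46 to 88 mm. Home: collar on the plate, tip 40 mm below the plate's upper face.
- drift_collar (a point): Centre of the collar's underside on the drift pin. If the tip stands on the nut bar the pin stops 7 mm below the plate's upper face; if the taper rubs the rim of the bar's hole it is pushed sideways towards that hole. Moving it towards the mount's +x finds the hole and drags the plate along (friction of a few newtons).
- bolt: Plain quick-fit bolt, 0.08 kg, no thread to turn, upright in the other rack hole. Origin at its foot, z up: 11 mm shank with a 2 mm chamfered foot to 32 mm, steel collar 24 mm across from 32 to 38 mm, black square handle 20 x 20 mm (sides along its x and y) from 38 to 80 mm. Home: collar on the plate, foot 32 mm below the plate's upper face; it enters only when the plate is in line.
- rack: White rack fixed to the counter, 60 x 130 x 50 mm, with two 16 mm holes 66 mm apart along its y; drift pin and bolt stand in them in either order, collars on its top. Origin at the centre of its underside.
- jar: Clear open blender jar with a side handle, 100 mm across and 170 mm high, a bystander; origin at the centre of its underside.
- sauce: Amber sauce bottle, 52 mm across and 170 mm high, a bystander; origin at the centre of its underside.
- cup: Steel cup, 84 mm across and 120 mm high, a bystander; origin at the centre of its underside.
There are look-alikes about, which are no part of the job. Several things have the shape of the plate; the one meant has the colours described above.

How it is judged:
By the outcome, as a careful person would: the job done as asked, in the order asked, and still so for the second after the job is handed in, with the robot touching nothing.
It also fails if it takes over 72 s, if anything falls off the work surface, if the arm or the gripper's body presses on something with over 40 N, if the wrist force passes 120 N, or if a joint passes its speed limit or range.

## Working session

There is one attempt and no reset: what is moved stays moved. The work goes in short steps, Python scripts to look and compute and a shell command to move; the robot and the scene stay as the last step left them, time stands still between calls to the robot, and variables do not carry over. Pictures are saved under pics/ and viewed, at most 10 in all, crops included, and the job is handed in when it is done.

```bash
mkdir -p pics; ls
cat > h.py <<'E'
import numpy as np, cv2
from plant import ctrl, imaging, close_job
def snap(n,f=None):
    m=imaging.camera_model(n); p,d=imaging.snapshot(n)
    if f: cv2.imwrite(f,p)
    return p,d,m
def ray(m,uv,z):
    R=np.array(m['R']);t=np.array(m['t']).ravel();K=np.array(m['mtx'])
    c=-R.T@t; d=R.T@np.linalg.solve(K,[uv[0],uv[1],1.]); return c+d*(z-c[2])/d[2]
E
python3 - <<'E'
from h import *
print(ctrl.get_obs(), ctrl.tcp_to_grasp)
for n in('top','side'):
    p,d,m=snap(n,f'pics/{n}0.png'); np.savez(f'{n}0.npz',p=p,d=d,**m); print(m)
E
```

```text
pics
{'clock': 0.0, 'joint_pos': array([-4.80098434e+01,  2.05936824e+01,  6.34000425e-01, -2.11761193e-02,
       -7.01357304e+01, -1.65072825e+01]), 'qvel': array([ 0.01825053, -0.01436719, -0.0016415 , -0.06202539, -0.00797996,
        0.0873506 ]), 'tau': array([ 4.31809076e-05, -5.82713163e+01,  2.93057388e+01,  6.99725837e+00,
        6.95041599e-03, -1.42190734e-04]), 'tool_pos': array([ 0.29018805, -0.60889671,  0.22559572]), 'orientation': array([ 1.79902863e+02, -8.02679187e-03, -1.54524331e+02]), 'force': array([ 0.3655017 ,  0.06761523, -0.42646719]), 'moment': array([-0.01317745, -0.02662175,  0.01784945]), 'gripper_force': 0.0, 'opening': 0.08750701054089766} 0.0188
{'mtx': array([[367.51393199,   0.        , 318.83204378],
       [  0.        , 367.51393199, 197.55649098],
       [  0.        ,   0.        ,   1.        ]]), 'R': array([[-0.00960433, -0.99993684, -0.00583728],
       [-0.99468162,  0.01015219, -0.10249589],
       [ 0.10254868,  0.00482184, -0.9947163 ]]), 't': array([0.00830964, 0.52527886, 0.80283751])}
{'mtx': array([[486.47252666,   0.        , 322.52695577],
       [  0.        , 486.47252666, 205.77952006],
       [  0.        ,   0.        ,   1.        ]]), 'R': array([[-0.94762755, -0.3189842 ,  0.01584616],
       [-0.26353936,  0.75295906, -0.60299225],
       [ 0.1804135 , -0.57558816, -0.79758964]]), 't': array([0.49196014, 0.15748014, 1.00086265])}
```

View pics/top0.png

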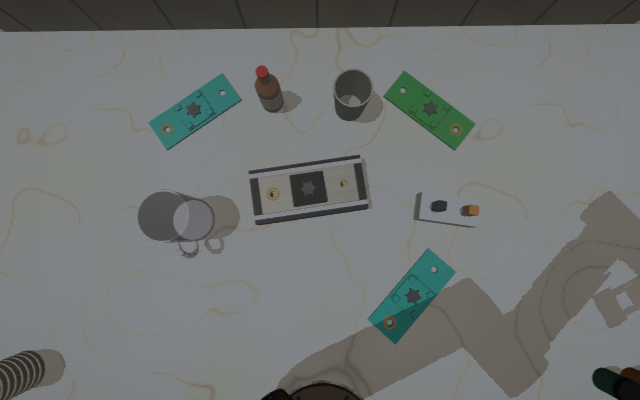

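View pics/side0.png

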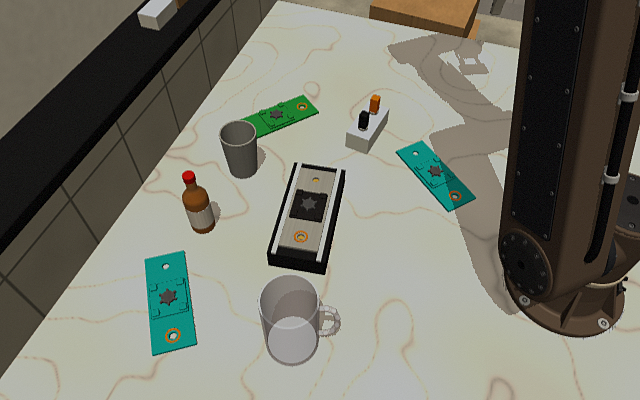

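The top view shows the mount with the steel plate at about (308,189). Its ring hole is at (273,194) and its plain hole at (344,184), so mount +x points to image left. The rack is at (447,210), with the orange drift at (471,210) and the black bolt at (439,206). The sauce bottle, cup and jar are all near the mount.

Run:
```python
from h import *
for n in('top','side'):
    m=np.load(f'{n}0.npz');p=m['p'];hsv=cv2.cvtColor(p,cv2.COLOR_BGR2HSV);H,S,V=[hsv[...,i].astype(int) for i in range(3)]
    roi={'top':dict(ring=(255,180,290,208),dr=(455,198,485,222),bo=(428,198,450,218),rack=(405,185,487,235),mount=(240,150,375,228)),
         'side':dict(ring=(288,225,315,248),dr=(365,90,385,118),bo=(355,107,373,133))}[n]
    def mk(mask,k):
        x0,y0,x1,y1=roi[k];o=np.zeros(mask.shape,np.uint8);o[y0:y1,x0:x1]=mask[y0:y1,x0:x1];return o
    def big(o):
        c=max(cv2.findContours(o,0,2)[0],key=cv2.contourArea);return c
    orange=(H>8)&(H<25)&(S>110)&(V>60)
    c=big(mk(orange,'ring'));e=cv2.minEnclosingCircle(c);print(n,'ring',e,ray(m,e[0],.056).round(4))
    for k,mask in(('dr',orange),('bo',V<50)):
        c=big(mk(mask,k));x=cv2.boundingRect(c);ce=cv2.minAreaRect(c);print(k,x,ce,ray(m,ce[0],.075).round(4))
    if n=='top':
        print('mean',H[206:216,466:478].mean(),V[187:197,425:440].mean())
        cv2.imwrite('pics/crop0.png',np.hstack([cv2.resize(p[150:230,240:375],(405,240)*1,interpolation=2),cv2.resize(p[180:240,405:495],(360,240),interpolation=2)]))
        c=big(mk(V>150,'mount'))
```

```text
top ring ((272.3823547363281, 193.61764526367188), 6.197680473327637) [0.532  0.1043 0.056 ]
dr (469, 205, 10, 10) ((473.5, 209.5), (9.0, 9.0), 90.0) [ 0.4917 -0.3239  0.075 ]
bo (432, 201, 14, 11) ((438.5, 206.0), (10.0, 13.0), 90.0) [ 0.4998 -0.2504  0.075 ]
mean 12.591666666666667 134.14666666666668Traceback (most recent call last):
  File "<stdin>", line 17, in <module>
  File "<stdin>", line 9, in big
ValueError: max() iterable argument is empty
```

View pics/crop0.png

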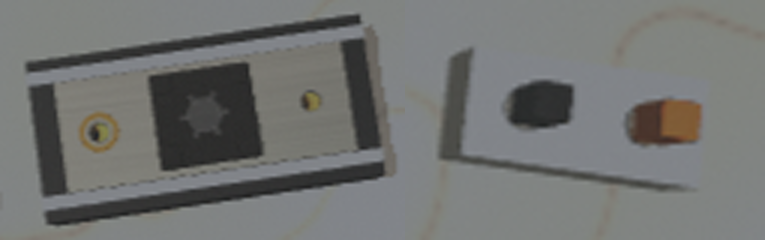

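The crop confirms the bar: brass shows in both holes, and the ring hole is on the left. The rack is tilted about 7° in the image and the mount about 8° the other way.

Run:
```python
from h import *
m=np.load('top0.npz')
r=ray(m,(272.4,193.6),.056);h=ray(m,(343.7,183.7),.056);d=(r-h)[:2]
print(r,h,np.hypot(*d),np.degrees(np.arctan2(d[1],d[0])))
print('drift top',ray(m,(473.8,209.8),.098),'bolt top',ray(m,(440,206),.098))
a=ray(m,(420,220),.05);b=ray(m,(477,227),.05);d=(a-b)[:2];print('rack',np.hypot(*d),np.degrees(np.arctan2(d[1],d[0])))
# rails ends outer edge lines (crop)
q=lambda x,y:ray(m,(240+x/3,150+y/3),.055)
for A,B in (((28,75),(363,27)),((48,209),(382,160))):
    d=(q(*A)-q(*B))[:2];print(np.hypot(*d),np.degrees(np.arctan2(d[1],d[0])))
mm=imaging.camera_model('wrist');print(mm)
R=np.array(mm['R']);print(-R.T@np.array(mm['t']))
```

```text
[0.53206307 0.10422969 0.056     ] [ 0.55224655 -0.05169467  0.056     ] 0.15722525763936296 97.375586174271
drift top [ 0.48952016 -0.31493497  0.098     ] bolt top [ 0.49803351 -0.24606151  0.098     ]
rack 0.12410097495621439 82.40647127901441
0.24822111312580708 97.65724607279715
0.24449690465707116 97.78728863754222
{'mtx': array([[295.37137385,   0.        , 314.1633923 ],
       [  0.        , 295.37137385, 199.00435326],
       [  0.        ,   0.        ,   1.        ]]), 'R': array([[-0.43010719,  0.90277635,  0.00163135],
       [ 0.85841118,  0.40840956,  0.31037378],
       [ 0.27953185,  0.13489436, -0.9506132 ]]), 't': array([ 0.67532416, -0.03973184,  0.39301571])}
[ 0.21470763 -0.64645542  0.38483596]
```

Run:
```python
from h import *
m=np.load('top0.npz')
print('jar base',ray(m,(193,219),0),'rim',ray(m,(164,216),.17))
print('sauce cap',ray(m,(263,72),.17),'base',ray(m,(274,104),0.0),'cup rim',ray(m,(353,87),.12))
s=np.load('side0.npz');print('side jar base',ray(s,(293,340),0),'rim',ray(s,(289,300),.17), 'sauce cap',ray(s,(189,175),.17))
```

```text
jar base [0.48103685 0.29596801 0.        ] rim [0.47901722 0.29101149 0.17      ]
sauce cap [0.75615191 0.10819713 0.17      ] base [0.75460106 0.10850868 0.        ] cup rim [ 0.74470292 -0.07015888  0.12      ]
side jar base [0.478738   0.29465852 0.        ] rim [0.47927083 0.29576283 0.17      ] sauce cap [0.75538145 0.11266928 0.17      ]
```

```bash
python3 -m crank '[[[0.015,0.02,0],[0,0,-4.1],0],[[0.025,0.037,0],[0,0,-4.1],0],[[0.025,0.037,0],[0,0,-4.1],0],[[0.025,0.037,0],[0,0,-4.1],0],[[0.025,0.037,-0.01],[0,0,-4.1],0],[[0.025,0.037,-0.01],[0,0,-4.2],0],[[0.025,0.037,-0.01],[0,0,-4.2],0],[[0.02,0.03,-0.01],[0,0,-4.2],0],[[0.015,0.022,-0.01],[0,0,0],0],[[0,0,0],[0,0,0],0],[[0,0,0],[0,0,0],0]]'
python3 - <<'E'
from h import *
p,d,m=snap('wrist','pics/w1.png'); np.savez('w1.npz',p=p,d=d,**m)
o=ctrl.get_obs();print(o['tool_pos'],o['orientation'],o['joint_pos'],o['force'])
E
```

```text
clock: 1.2
tool_pos: [0.4905, -0.3147, 0.1761]
orientation: [180.0, -0.1, 172.5]
force: [-0.2, -0.1, 0.9]
opening: 0.0438
gripper_force: 0.0
[ 0.49029646 -0.31531953  0.17645994] [-1.79995933e+02 -2.95831098e-02  1.72424944e+02] [-1.35315249e+01  1.41267176e+01 -1.52940724e+01  8.16616398e-03
 -6.06082116e+01 -8.40475395e+01] [ 0.26084206 -0.23200339  0.30575726]
```

View pics/w1.png

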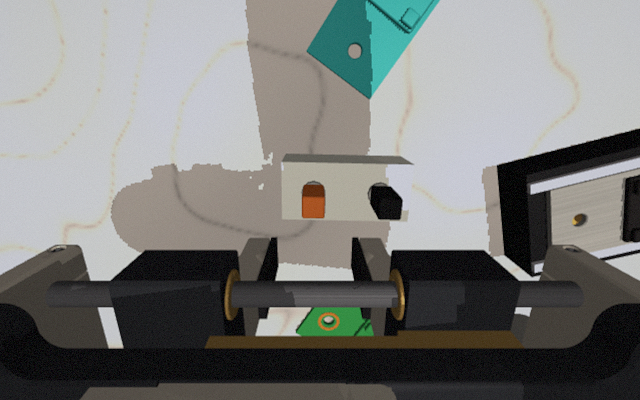

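The wrist view shows the drift handle at about (314,206) and the bolt at about (387,203). The rack sides run along the image axes, and the fingers straddle the drift laterally.

Run:
```python
from h import *
m=np.load('w1.npz');p=m['p'];d=m['d'];R=m['R'];print('cam',-R.T@m['t'])
hsv=cv2.cvtColor(p,cv2.COLOR_BGR2HSV)
print('col314 V',hsv[176:224:2,314,2], 'S',hsv[176:224:2,314,1]); print('row206 H',hsv[206,296:332:1,0])
print('depth',d[176:224:3,314].round(3), 'bolt',d[176:224:3,388].round(3))
vv,uu=np.nonzero(d>0);K=m['mtx'];z=d[vv,uu]
P=(np.c_[(uu-K[0,2])/K[0,0]*z,(vv-K[1,2])/K[1,1]*z,z]-m['t'])@R
for n,(u0,u1) in dict(drift=(295,335),bolt=(362,410)).items():
    s=(uu>u0)&(uu<u1)&(vv>170)&(vv<228)&(P[:,2]>.09)&(P[:,2]<.106)
    r=cv2.minAreaRect(P[s,:2].astype(np.float32)*1000);print(n,r,P[s].mean(0),s.sum())
```

```text
cam [ 0.4075049  -0.30453522  0.33531014]
col314 V [176 175 146  95 109  92  92  94  90  94 102 161 167 168 168 169 167 170
 166 172 169 163 143 142] S [ 23  28  26  19  54 197 208 206 232 217 223 203 202 205 203 202 208 194
 201 193 207  69  25  31]
row206 H [22 20 24 25 28 16 10 11 11 11 11 11 11 11 11 11 11 11 11 11 11 11 11 11
 11 11 11 10 10 21 26 26 24 21 24 25]
depth [0.291 0.292 0.289 0.285 0.275 0.265 0.257 0.25  0.249 0.249 0.25  0.252
 0.25  0.253 0.253 0.359] bolt [0.291 0.291 0.293 0.294 0.28  0.27  0.26  0.253 0.25  0.25  0.249 0.249
 0.252 0.254 0.255 0.306]
drift ((491.2694091796875, -316.1433410644531), (19.763423919677734, 20.02206802368164), 82.57034301757812) [ 0.49009488 -0.31629781  0.09833693] 567
bolt ((501.4742126464844, -251.31642150878906), (20.254961013793945, 20.204561233520508), 80.61946105957031) [ 0.50000742 -0.25210861  0.09813809] 591
```

```bash
python3 -m crank '[[[0.0005,-0.001,-0.03],[0,0,0],0],[[0,0,-0.035],[0,0,0],0],[[0,0,-0.03],[0,0,0],0],[[0,0,-0.017],[0,0,0],0],[[0,0,0],[0,0,0],0],[[0,0,0],[0,0,0],-1],[[0,0,0],[0,0,0],-1],[[0,0,0],[0,0,0],-1],[[0,0,0],[0,0,0],-1]]'
```

```text
clock: 2.15
tool_pos: [0.4915, -0.3166, 0.0657]
orientation: [-180.0, 0.1, 172.4]
force: [-0.9, 0.3, 3.5]
opening: 0.0201
gripper_force: 30.0
```

```bash
python3 -m crank '[[[0,0,0.02],[0,0,0],-1],[[0,0,0.03],[0,0,0],-1],[[0,0,0.03],[0,0,0],-1],[[0,0,0.03],[0,0,0],-1],[[0.0,0.02,0.005],[0,0,0],-1],[[0.004,0.035,0],[0,0,2],-1],[[0.004,0.045,0],[0,0,2],-1],[[0.004,0.045,0],[0,0,2],-1],[[0.004,0.045,0],[0,0,2],-1],[[0.004,0.045,0],[0,0,2],-1],[[0.004,0.045,0],[0,0,2],-1]]' && python3 -m crank '[[[0.004,0.045,0],[0,0,2],-1],[[0.004,0.04,0],[0,0,1.2],-1],[[0.005,0.025,0],[0,0,0],-1],[[0.003,0,0],[0,0,0],-1],[[0,0,0],[0,0,0],-1],[[0,0,0],[0,0,0],-1]]'
python3 - <<'E'
from h import *
p,d,m=snap('wrist','pics/w2.png'); np.savez('w2.npz',p=p,d=d,**m)
o=ctrl.get_obs();print(o['tool_pos'],o['orientation'],o['force'])
E
```

```text
clock: 3.25
tool_pos: [0.5147, -0.0344, 0.1802]
orientation: [180.0, 0.1, -175.5]
force: [1.3, -0.7, -0.3]
opening: 0.02
gripper_force: 30.0
clock: 3.85
tool_pos: [0.5306, 0.0732, 0.1796]
orientation: [180.0, -0.0, -172.4]
force: [-0.2, 0.3, -0.5]
opening: 0.0199
gripper_force: 30.0
[0.53058556 0.07290947 0.17960992] [ 1.79998384e+02 -1.22982186e-02 -1.72468285e+02] [ 0.42024148  0.70020691 -0.64106807]
```

View pics/w2.png

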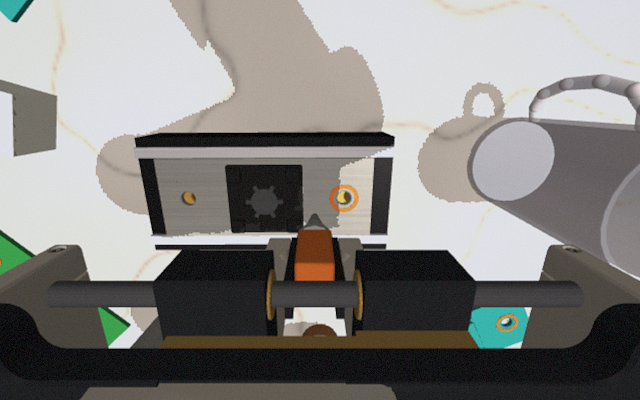

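The wrist view shows the pin held upright, the ring hole clear at (344,198) and the plain hole at (189,198). Mount and image are aligned. I'll measure the holes from the ring and from circle fits.

Run:
```python
from h import *
m=np.load('w2.npz');p=m['p']
hsv=cv2.cvtColor(p,cv2.COLOR_BGR2HSV);H,S,V=[hsv[...,i].astype(int) for i in range(3)]
o=np.zeros(H.shape,np.uint8);o[180:216,325:364]=((H>5)&(H<22)&(S>120))[180:216,325:364]
c=np.vstack(cv2.findContours(o,0,1)[0]);e=cv2.fitEllipse(cv2.convexHull(c));r=ray(m,e[0],.056);print('ring',e,r)
o=np.zeros(H.shape,np.uint8);o[186:210,176:202]=((S>70)|(V<70))[186:210,176:202]
c=max(cv2.findContours(o,0,1)[0],key=cv2.contourArea);e=cv2.fitEllipse(cv2.convexHull(c));h=ray(m,e[0],.056);print('hole1',e,h)
d=(r-h)[:2];print(np.hypot(*d),np.degrees(np.arctan2(d[1],d[0])))
E=[r,h]
print('rails ang',[ (lambda q:np.degrees(np.arctan2(q[1],q[0])))((ray(m,(390,v2),.055)-ray(m,(160,v1),.055))[:2]) for v1,v2 in((157,157),)])
a=np.radians(97.5);print('vec from tcp, along mount x,y',(r-ctrl.get_obs()['tool_pos'])[:2],np.array([[np.cos(a),np.sin(a)],[-np.sin(a),np.cos(a)]])@(r-ctrl.get_obs()['tool_pos'])[:2])
cv2.imwrite('pics/c2.png',cv2.resize(p[175:260,165:400],None,fx=3,fy=3,interpolation=2))
```

```text
ring ((343.4483947753906, 197.77162170410156), (26.904449462890625, 28.472362518310547), 77.81217956542969) [0.53378877 0.10233981 0.056     ]
hole1 ((188.41322326660156, 197.81114196777344), (11.70545768737793, 14.150190353393555), 124.73780059814453) [ 0.55431831 -0.05218313  0.056     ]
0.15588073368694527 97.56785754350567
rails ang [np.float64(97.55437504622414)]
vec from tcp, along mount x,y [0.00320321 0.02943035] [ 0.02876046 -0.00701724]
```

View pics/c2.png

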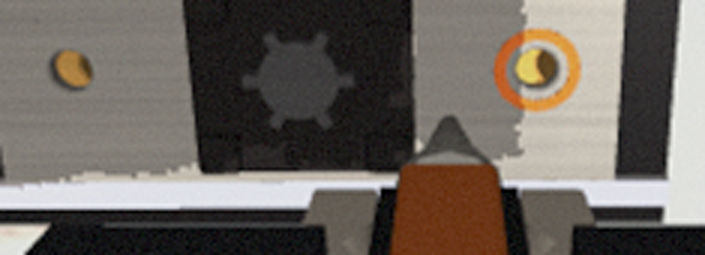

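```bash
python3 -m crank '[[[0.001,0.012,0],[0,0,0],-1],[[0.0012,0.015,-0.01],[0,0,0],-1],[[0.0005,0.005,-0.02],[0,0,0],-1],[[0,0,-0.02],[0,0,0],-1],[[0,0,-0.014],[0,0,0],-1],[[0,0,-0.002],[0,0,0],-1],[[0,0,0],[0,0,0],-1],[[0,0,0],[0,0,0],-1]]'
```

```text
clock: 4.7
tool_pos: [0.5341, 0.1061, 0.1141]
orientation: [180.0, 0.1, -172.4]
force: [0.3, 0.0, -0.1]
opening: 0.0198
gripper_force: 30.0
```

Run:
```python
from h import *
p,d,m=snap('side'); cv2.imwrite('pics/s3.png',cv2.resize(p[190:280,250:360],None,fx=5,fy=5,interpolation=2))
print(ctrl.get_obs()['tool_pos'],ctrl.get_obs()['force'])
```

```text
[0.53416021 0.10609226 0.11431982] [-0.33496045 -0.8290876  -1.1004088 ]
```

View pics/s3.png

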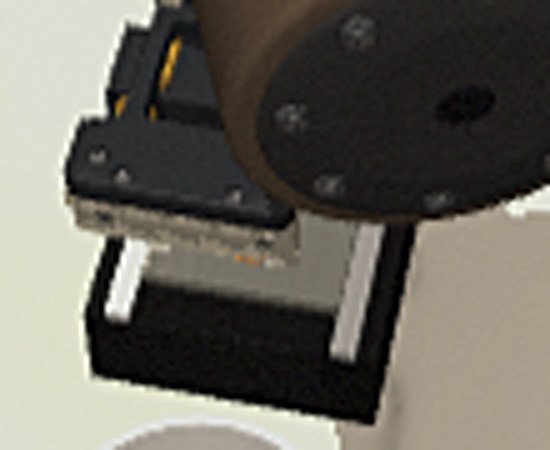

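The side view is blocked by the gripper, with only a sliver of ring visible near (300,242) in the full frame, so I'll go by force. I'm lowering into the plate hole in small steps.

```bash
python3 -m crank '[[[0,-0.001,-0.001],[0,0,0],-1],[[0,0,-0.002],[0,0,0],-1],[[0,0,-0.002],[0,0,0],-1],[[0,0,-0.001],[0,0,0],-1],[[0,0,0],[0,0,0],-1],[[0,0,0],[0,0,0],-1]]'
```

```text
clock: 5.35
tool_pos: [0.5336, 0.1047, 0.1075]
orientation: [-180.0, -0.0, -172.4]
force: [-0.3, 0.2, -0.7]
opening: 0.02
gripper_force: 30.0
```

```bash
python3 -m crank '[[[0,0.001,-0.001],[0,0,0],-1],[[-0.0003,0.001,-0.001],[0,0,0],-1],[[0,0,-0.001],[0,0,0],-1],[[0,0,-0.001],[0,0,0],-1],[[0,0,-0.001],[0,0,0],-1],[[0,0,0],[0,0,0],-1],[[0,0,0],[0,0,0],-1]]'
```

```text
clock: 6.05
tool_pos: [0.5333, 0.1066, 0.1025]
orientation: [-180.0, -0.0, -172.4]
force: [0.1, -1.0, -1.5]
opening: 0.0195
gripper_force: 30.0
```

The tip is 9 mm below the plate's upper face with no upward force, so it is inside the bar's hole. I'll continue down and follow the side force.

```bash
python3 -m crank '[[[0,0,-0.001],[0,0,0],-1],[[0,0,-0.001],[0,0,0],-1],[[0,0,-0.001],[0,0,0],-1],[[0,0,0],[0,0,0],-1]]'; python3 -m crank '[[[0,0,-0.001],[0,0,0],-1],[[0,0,-0.001],[0,0,0],-1],[[0,0,0],[0,0,0],-1]]'
```

```text
clock: 6.45
tool_pos: [0.5335, 0.1066, 0.0997]
orientation: [-180.0, 0.0, -172.4]
force: [0.4, -2.6, 1.7]
opening: 0.02
gripper_force: 30.0
clock: 6.75
tool_pos: [0.5336, 0.1068, 0.0977]
orientation: [180.0, 0.0, -172.4]
force: [0.8, -1.8, 3.1]
opening: 0.02
gripper_force: 30.0
```

```bash
python3 -m crank '[[[0,0,-0.001],[0,0,0],-1],[[0,0,-0.001],[0,0,0],-1],[[0,0,0],[0,0,0],-1]]'; python3 -m crank '[[[0,0,-0.001],[0,0,0],-1],[[0,0,-0.001],[0,0,0],-1],[[0,0,0],[0,0,0],-1]]'
```

```text
clock: 7.05
tool_pos: [0.5336, 0.107, 0.0958]
orientation: [180.0, 0.0, -172.4]
force: [0.3, -0.3, 3.6]
opening: 0.0194
gripper_force: 30.0
clock: 7.35
tool_pos: [0.5337, 0.1072, 0.0939]
orientation: [180.0, 0.1, -172.4]
force: [-0.6, 0.7, 4.2]
opening: 0.02
gripper_force: 30.0
```

```bash
python3 -m crank '[[[0,0.0005,0],[0,0,0],-1],[[0,0.0005,-0.001],[0,0,0],-1],[[0,0,0],[0,0,0],-1]]'; python3 -m crank '[[[0,0.0005,-0.001],[0,0,0],-1],[[0,0.0,-0.001],[0,0,0],-1],[[0,0,0],[0,0,0],-1]]'
```

```text
clock: 7.65
tool_pos: [0.5334, 0.1077, 0.0926]
orientation: [-180.0, 0.0, -172.4]
force: [1.0, -2.0, 3.5]
opening: 0.0199
gripper_force: 30.0
clock: 7.95
tool_pos: [0.5332, 0.1081, 0.0903]
orientation: [-180.0, -0.0, -172.4]
force: [1.2, -2.6, 2.6]
opening: 0.0203
gripper_force: 30.0
```

```bash
python3 -m crank '[[[0,0.0002,-0.001],[0,0,0],-1],[[0,0.0002,-0.001],[0,0,0],-1],[[0,0,0],[0,0,0],-1]]'; python3 -m crank '[[[0,0.0002,-0.001],[0,0,0],-1],[[0,0.0002,-0.001],[0,0,0],-1],[[0,0,0],[0,0,0],-1]]'
```

```text
clock: 8.25
tool_pos: [0.5334, 0.1082, 0.0891]
orientation: [-180.0, 0.0, -172.4]
force: [0.6, -4.1, 10.7]
opening: 0.0199
gripper_force: 30.0
clock: 8.55
tool_pos: [0.533, 0.1089, 0.0862]
orientation: [-180.0, -0.0, -172.4]
force: [0.8, -2.3, 2.3]
opening: 0.0202
gripper_force: 30.0
```

```bash
python3 -m crank '[[[0,0.0002,-0.001],[0,0,0],-1],[[0,0.0002,-0.001],[0,0,0],-1],[[0,0,0],[0,0,0],-1]]'; python3 -m crank '[[[0,0.0002,-0.001],[0,0,0],-1],[[0,0.0002,-0.001],[0,0,0],-1],[[0,0,0],[0,0,0],-1]]'
```

```text
clock: 8.85
tool_pos: [0.5329, 0.1093, 0.084]
orientation: [-180.0, -0.0, -172.4]
force: [0.1, -2.5, -0.4]
opening: 0.0199
gripper_force: 30.0
clock: 9.15
tool_pos: [0.533, 0.1098, 0.0823]
orientation: [-180.0, -0.0, -172.4]
force: [0.7, -1.9, -0.1]
opening: 0.0198
gripper_force: 30.0
```

```bash
python3 -m crank '[[[0,0,-0.001],[0,0,0],-1],[[0,0,-0.001],[0,0,0],-1],[[0,0,-0.001],[0,0,0],-1],[[0,0,0],[0,0,0],-1]]'; python3 -m crank '[[[0,0,-0.001],[0,0,0],-1],[[0,0,-0.001],[0,0,0],-1],[[0,0,-0.001],[0,0,0],-1],[[0,0,0],[0,0,0],-1]]'
```

```text
clock: 9.55
tool_pos: [0.5332, 0.1099, 0.0794]
orientation: [180.0, -0.0, -172.4]
force: [-0.8, -1.1, 0.2]
opening: 0.0198
gripper_force: 30.0
clock: 9.95
tool_pos: [0.5332, 0.1099, 0.0764]
orientation: [180.0, -0.0, -172.4]
force: [-0.8, -0.2, 0.7]
opening: 0.0197
gripper_force: 30.0
```

```bash
python3 -m crank '[[[0,0,-0.001],[0,0,0],-1],[[0,0,-0.001],[0,0,0],-1],[[0,0,-0.001],[0,0,0],-1],[[0,0,0],[0,0,0],-1]]'; python3 -m crank '[[[0,0,-0.0007],[0,0,0],-1],[[0,0,-0.0005],[0,0,0],-1],[[0,0,0],[0,0,0],-1],[[0,0,0],[0,0,0],-1]]'
```

```text
clock: 10.35
tool_pos: [0.5333, 0.1099, 0.0734]
orientation: [180.0, -0.0, -172.4]
force: [-1.5, 0.4, 2.1]
opening: 0.0198
gripper_force: 30.0
clock: 10.75
tool_pos: [0.5333, 0.1099, 0.0723]
orientation: [180.0, 0.0, -172.4]
force: [-2.7, 0.2, 2.2]
opening: 0.0196
gripper_force: 30.0
```

```bash
python3 -m crank '[[[-0.0004,0,-0.0004],[0,0,0],-1],[[0,0,-0.0004],[0,0,0],-1],[[0,0,0],[0,0,0],-1]]';  python3 -m crank '[[[0,0,-0.0003],[0,0,0],-1],[[0,0,-0.0003],[0,0,0],-1],[[0,0,0],[0,0,0],-1]]'
```

```text
clock: 11.05
tool_pos: [0.5332, 0.1099, 0.0717]
orientation: [180.0, 0.0, -172.4]
force: [-1.4, 0.5, 3.1]
opening: 0.0197
gripper_force: 30.0
clock: 11.35
tool_pos: [0.5332, 0.1099, 0.0717]
orientation: [180.0, 0.0, -172.4]
force: [-3.3, -0.3, 9.6]
opening: 0.0199
gripper_force: 30.0
```

The pin stopped at exactly the predicted home height (TCP z 0.0717) with about 10 N of upward reaction. Releasing and rising.

```bash
python3 -m crank '[[[0,0,0.0003],[0,0,0],-1],[[0,0,0],[0,0,0],-0.3],[[0,0,0],[0,0,0],-0.3],[[0,0,0],[0,0,0],-0.3],[[0,0,0.01],[0,0,0],-0.3],[[0,0,0.02],[0,0,0],-0.3],[[0,0,0.03],[0,0,0],-0.3],[[0,0,0.03],[0,0,0],-0.3],[[0,0,0.01],[0,0,0],-0.3],[[0,-0.03,0],[0,0,0],-0.3],[[0,-0.03,0],[0,0,0],-0.3],[[0,0,0],[0,0,0],-0.3]]'
python3 - <<'E'
from h import *
p,d,m=snap('wrist','pics/w4.png'); np.savez('w4.npz',p=p,d=d,**m)
hsv=cv2.cvtColor(p,cv2.COLOR_BGR2HSV);H,S,V=[hsv[...,i].astype(int) for i in range(3)]
vv,uu=np.nonzero(d>0);K=m['mtx'];z=d[vv,uu];R=m['R']
P=(np.c_[(uu-K[0,2])/K[0,0]*z,(vv-K[1,2])/K[1,1]*z,z]-m['t'])@R
s=(P[:,0]>.51)&(P[:,0]<.56)&(P[:,1]>.08)&(P[:,1]<.14)&(P[:,2]>.098)&(P[:,2]<.112)
print(s.sum(),P[s].mean(0),cv2.minAreaRect(P[s,:2].astype(np.float32)*1000), ctrl.get_obs()['tool_pos'])
E
```

```text
clock: 12.55
tool_pos: [0.5323, 0.0475, 0.1715]
orientation: [-180.0, -0.0, -172.5]
force: [-0.5, 0.6, -0.2]
opening: 0.0305
gripper_force: 0.0
609 [0.53192654 0.10798076 0.10435416] ((532.6783447265625, 108.72254943847656), (19.63274383544922, 20.44183349609375), 9.573070526123047) [0.53261626 0.0484934  0.17150277]
```

View pics/w4.png

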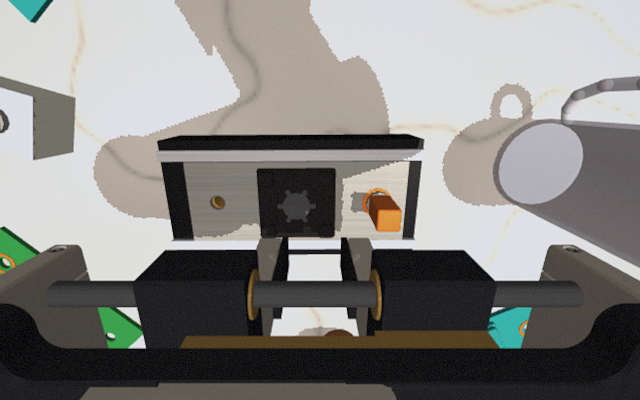

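The drift stands home: collar on the ring, top at z 0.1044 against 0.104 expected. The plain hole is visible at (218,202).

Run:
```python
from h import *
m=np.load('w4.npz');p=m['p']
hsv=cv2.cvtColor(p,cv2.COLOR_BGR2HSV);H,S,V=[hsv[...,i].astype(int) for i in range(3)]
o=np.zeros(H.shape,np.uint8);o[190:214,204:232]=((S>70)|(V<70))[190:214,204:232]
c=max(cv2.findContours(o,0,1)[0],key=cv2.contourArea);e=cv2.fitEllipse(cv2.convexHull(c));h=ray(m,e[0],.056);print('hole1',e,h)
a=np.radians(97.55);u=np.array([np.cos(a),np.sin(a)])
print('from pin',np.array([.5332,.1099])-.156*u,'from pin -.75',np.array([.5332,.1099])-.15675*u)
```

```text
hole1 ((217.44557189941406, 202.13717651367188), (11.940646171569824, 14.025514602661133), 111.73070526123047) [ 0.55355214 -0.04640898  0.056     ]
from pin [ 0.55369705 -0.04474757] from pin -.75 [ 0.55379559 -0.04549107]
```

```bash
python3 -m crank '[[[-0.002,-0.02,0],[0,0,0],-0.2],[[-0.003,-0.035,0],[0,0,-2.5],-0.1],[[-0.005,-0.045,0],[0,0,-2.5],0],[[-0.005,-0.045,0],[0,0,-2.5],0],[[-0.005,-0.045,0],[0,0,-2.5],0],[[-0.005,-0.045,0],[0,0,-2.5],0],[[-0.004,-0.04,0],[0,0,-2.5],0],[[-0.002,-0.025,0],[0,0,0],0],[[0,0,0],[0,0,0],0],[[0,0,0],[0,0,0],0]]'
```

```text
clock: 13.6
tool_pos: [0.5019, -0.2502, 0.171]
orientation: [180.0, -0.0, 172.5]
force: [-0.4, 0.8, -0.5]
opening: 0.044
gripper_force: 0.0
```

```bash
python3 -m crank '[[[-0.0007,-0.0013,-0.02],[0,0,0],0],[[0,0,-0.035],[0,0,0],0],[[0,0,-0.03],[0,0,0],0],[[0,0,-0.0205],[0,0,0],0],[[0,0,0],[0,0,0],0],[[0,0,0],[0,0,0],-1],[[0,0,0],[0,0,0],-1],[[0,0,0],[0,0,0],-1],[[0,0,0],[0,0,0],-1]]'
```

```text
clock: 14.5
tool_pos: [0.502, -0.2515, 0.0669]
orientation: [-180.0, 0.1, 172.6]
force: [-0.5, 2.3, 4.5]
opening: 0.0199
gripper_force: 30.0
```

```bash
python3 -c "
from h import *;print(ctrl.get_obs()['tool_pos'])"; python3 -m crank '[[[0,0,0.015],[0,0,0],-1],[[0,0,0.03],[0,0,0],-1],[[0,0,0.03],[0,0,0],-1],[[0,0,0.015],[0,0,0],-1],[[0.004,0.016,0],[0,0,0],-1],[[0.01,0.04,0],[0,0,3],-1],[[0.01,0.04,0],[0,0,3],-1],[[0.01,0.04,0],[0,0,3],-1],[[0.01,0.04,0],[0,0,3],-1],[[0.0077,0.03,0],[0,0,3],-1],[[0,0,0],[0,0,0],-1],[[0,0,0],[0,0,0],-1]]'
```

```text
[ 0.50196295 -0.25148487  0.06694648]
clock: 15.7
tool_pos: [0.5529, -0.0448, 0.156]
orientation: [180.0, 0.0, -172.4]
force: [-0.2, -1.0, -1.3]
opening: 0.0201
gripper_force: 30.0
```

```bash
python3 -m crank '[[[0.0008,-0.0009,-0.01],[0,0,0],-1],[[0,0,-0.02],[0,0,0],-1],[[0,0,-0.014],[0,0,0],-1],[[0,0,-0.004],[0,0,0],-1],[[0,0,0],[0,0,0],-1],[[0,0,0],[0,0,0],-1]]'; python3 -m crank '[[[0,0,-0.001],[0,0,0],-1],[[0,0,-0.001],[0,0,0],-1],[[0,0,-0.001],[0,0,0],-1],[[0,0,-0.001],[0,0,0],-1],[[0,0,0],[0,0,0],-1]]'
```

```text
clock: 16.3
tool_pos: [0.554, -0.0469, 0.1082]
orientation: [-180.0, 0.0, -172.5]
force: [-0.2, -0.0, -0.6]
opening: 0.0199
gripper_force: 30.0
clock: 16.8
tool_pos: [0.5537, -0.0463, 0.1037]
orientation: [180.0, -0.0, -172.4]
force: [0.5, 0.9, -0.2]
opening: 0.0199
gripper_force: 30.0
```

Foot about 1 mm inside the plate's hole with no contact. Continuing.

```bash
python3 -m crank '[[[0,0,-0.001],[0,0,0],-1],[[0,0,-0.001],[0,0,0],-1],[[0,0,-0.001],[0,0,0],-1],[[0,0,0],[0,0,0],-1]]'; python3 -m crank '[[[0,0,-0.001],[0,0,0],-1],[[0,0,-0.001],[0,0,0],-1],[[0,0,-0.001],[0,0,0],-1],[[0,0,0],[0,0,0],-1]]'
```

```text
clock: 17.2
tool_pos: [0.5536, -0.0464, 0.1005]
orientation: [-180.0, -0.0, -172.4]
force: [0.4, -0.6, -0.8]
opening: 0.0198
gripper_force: 30.0
clock: 17.6
tool_pos: [0.5536, -0.0465, 0.0976]
orientation: [180.0, -0.0, -172.4]
force: [0.8, -0.6, -0.1]
opening: 0.0199
gripper_force: 30.0
```

```bash
python3 -m crank '[[[0,0,-0.001],[0,0,0],-1],[[0,0,-0.001],[0,0,0],-1],[[0,0,0],[0,0,0],-1]]'; python3 -m crank '[[[0,0,-0.001],[0,0,0],-1],[[0,0,-0.001],[0,0,0],-1],[[0,0,0],[0,0,0],-1]]'
```

```text
clock: 17.9
tool_pos: [0.5537, -0.0464, 0.0956]
orientation: [180.0, -0.0, -172.4]
force: [0.1, 0.3, -0.9]
opening: 0.0199
gripper_force: 30.0
clock: 18.2
tool_pos: [0.5541, -0.0463, 0.0944]
orientation: [-180.0, 0.1, -172.4]
force: [-1.4, 2.2, 5.1]
opening: 0.0195
gripper_force: 30.0
```

```bash
python3 -m crank '[[[-0.0002,0.0006,0],[0,0,0],-1],[[0,0,0],[0,0,0],-1]]'; python3 -m crank '[[[0,0.0002,-0.001],[0,0,0],-1],[[0,0,-0.001],[0,0,0],-1],[[0,0,0],[0,0,0],-1]]'
```

```text
clock: 18.4
tool_pos: [0.5538, -0.0456, 0.0939]
orientation: [180.0, 0.0, -172.4]
force: [-0.2, 1.2, 0.4]
opening: 0.02
gripper_force: 30.0
clock: 18.7
tool_pos: [0.5537, -0.0454, 0.0915]
orientation: [180.0, 0.0, -172.4]
force: [1.8, 2.4, -0.7]
opening: 0.0199
gripper_force: 30.0
```

```bash
python3 -m crank '[[[0,0.0003,-0.001],[0,0,0],-1],[[0,0,-0.001],[0,0,0],-1],[[0,0,-0.001],[0,0,0],-1],[[0,0,0],[0,0,0],-1]]'; python3 -m crank '[[[0,0,-0.001],[0,0,0],-1],[[0,0,-0.001],[0,0,0],-1],[[0,0,-0.001],[0,0,0],-1],[[0,0,-0.001],[0,0,0],-1],[[0,0,0],[0,0,0],-1]]'
```

```text
clock: 19.1
tool_pos: [0.5535, -0.0453, 0.0886]
orientation: [180.0, -0.0, -172.4]
force: [1.7, 1.8, -1.0]
opening: 0.02
gripper_force: 30.0
clock: 19.6
tool_pos: [0.5535, -0.0453, 0.0846]
orientation: [180.0, 0.0, -172.4]
force: [1.7, 2.2, -2.2]
opening: 0.0199
gripper_force: 30.0
```

```bash
python3 -m crank '[[[0.0002,0.0002,-0.001],[0,0,0],-1],[[0,0,-0.001],[0,0,0],-1],[[0,0,-0.001],[0,0,0],-1],[[0,0,-0.001],[0,0,0],-1],[[0,0,0],[0,0,0],-1]]'; python3 -m crank '[[[0,0,-0.001],[0,0,0],-1],[[0,0,-0.001],[0,0,0],-1],[[0,0,-0.001],[0,0,0],-1],[[0,0,-0.001],[0,0,0],-1],[[0,0,0],[0,0,0],-1]]'
```

```text
clock: 20.1
tool_pos: [0.5536, -0.0452, 0.0805]
orientation: [-180.0, -0.0, -172.4]
force: [1.5, 2.0, -2.7]
opening: 0.0198
gripper_force: 30.0
clock: 20.6
tool_pos: [0.5536, -0.0452, 0.0765]
orientation: [180.0, -0.0, -172.4]
force: [0.9, 1.3, -1.1]
opening: 0.0197
gripper_force: 30.0
```

```bash
python3 -m crank '[[[0,0,-0.001],[0,0,0],-1],[[0,0,-0.001],[0,0,0],-1],[[0,0,-0.0005],[0,0,0],-1],[[0,0,0],[0,0,0],-1]]'; python3 -m crank '[[[0,0,-0.0005],[0,0,0],-1],[[0,0,-0.0005],[0,0,0],-1],[[0,0,0],[0,0,0],-1]]'
```

```text
clock: 21.0
tool_pos: [0.5536, -0.0451, 0.0741]
orientation: [180.0, -0.0, -172.4]
force: [-0.2, 1.1, -1.7]
opening: 0.0195
gripper_force: 30.0
clock: 21.3
tool_pos: [0.5536, -0.0451, 0.0732]
orientation: [-180.0, -0.0, -172.4]
force: [1.6, -0.3, -0.6]
opening: 0.0199
gripper_force: 30.0
```

```bash
python3 -m crank '[[[0,0,-0.0005],[0,0,0],-1],[[0,0,-0.0005],[0,0,0],-1],[[0,0,0],[0,0,0],-1]]'; python3 -m crank '[[[0,0,-0.0004],[0,0,0],-1],[[0,0,-0.0003],[0,0,0],-1],[[0,0,0],[0,0,0],-1]]'
```

```text
clock: 21.6
tool_pos: [0.5537, -0.0452, 0.0729]
orientation: [-180.0, 0.0, -172.4]
force: [-2.5, 0.8, 6.1]
opening: 0.0192
gripper_force: 30.0
clock: 21.9
tool_pos: [0.5537, -0.0452, 0.0729]
orientation: [-180.0, 0.0, -172.4]
force: [-5.2, 2.0, 13.2]
opening: 0.0197
gripper_force: 30.0
```

The bolt is home: it stopped at 0.0729 as predicted, with 13 N. Relieving, releasing and backing off.

```bash
python3 -m crank '[[[0,0,0.0008],[0,0,0],-1],[[0,0,0],[0,0,0],-0.3],[[0,0,0],[0,0,0],-0.3],[[0,0,0],[0,0,0],-0.3],[[0,0,0.01],[0,0,0],-0.3],[[0,0,0.02],[0,0,0],-0.3],[[0,0,0.03],[0,0,0],-0.3],[[0,0,0.04],[0,0,0],-0.3],[[0,0,0.01],[0,0,0],-0.3],[[0,-0.03,0],[0,0,0],-0.3],[[0,-0.02,0],[0,0,0],-0.3],[[0,0,0],[0,0,0],-0.3]]'
python3 - <<'E'
from h import *
p,d,m=snap('wrist','pics/w5.png')
vv,uu=np.nonzero(d>0);K=m['mtx'];z=d[vv,uu];R=m['R']
P=(np.c_[(uu-K[0,2])/K[0,0]*z,(vv-K[1,2])/K[1,1]*z,z]-m['t'])@R
for n,x,y in(('drift',.532,.109),('bolt',.5536,-.0452)):
    s=(abs(P[:,0]-x)<.02)&(abs(P[:,1]-y)<.02)&(P[:,2]>.095)&(P[:,2]<.118)
    print(n,s.sum(),P[s].mean(0),cv2.minAreaRect(P[s,:2].astype(np.float32)*1000))
E
```

```text
clock: 23.1
tool_pos: [0.5534, -0.0967, 0.1828]
orientation: [-180.0, 0.0, -172.5]
force: [-1.0, 0.9, -0.5]
opening: 0.0306
gripper_force: 0.0
drift 724 [0.53220799 0.10589184 0.10310367] ((532.6860961914062, 108.60554504394531), (19.70915985107422, 21.68001365661621), 10.455304145812988)
bolt 594 [ 0.55171457 -0.04690081  0.10390493] ((552.7981567382812, -45.89678955078125), (19.777925491333008, 20.36113166809082), 7.521004676818848)
```

View pics/w5.png

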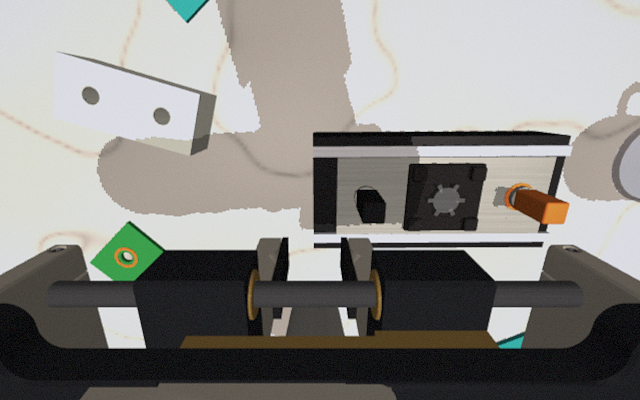

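Both are seated and upright: the bolt at (370,205) with its top at z 0.104, and the drift at (535,205) with its top at about 0.104. Both rack holes are empty and the gripper is clear.

```bash
python3 -c "
from plant import close_job;print(close_job())"
```

```text
the job is handed in; nothing more can be done
None
```

The drift pin is home with the plate drawn into line, the bolt is fully home in the other hole, and the job was handed in at about 23 s; the highest force reading was about 15 N, and the jar, sauce bottle and cup were not touched.

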